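Move the sprung sighting mast from its stand to the cam lock plate

ROBOT

A 7-joint arm with a two-finger parallel gripper is mounted at the origin on the work surface. World frame = base frame: x ahead of the robot, y to its left, z up, the work surface at z = 0. Lengths are in m, angles in degrees, forces in N, time in s.
With the tool pointing down it reaches from about 0.425 to 0.875 m from the base axis. Payload 4.7 kg.
Tool frame: the origin (TCP) lies at the very end of the fingers, on their centre line; the grasp point (between the pads) lies 19 mm behind it; z points along the fingers, y is the direction in which the jaws open and shut (so a half turn about z gives the same grasp; the last joint's range is limited). The gripper opens to 87 mm and grips with 3 to 60 N. Pads are 19 mm wide; open, the fingers measure 117 mm over their backs; the gripper's body (75 mm by 190 mm) begins 51 mm behind the grasp point.
Start: joints at [70.766, 18.392, -4.016, 83.108, 1.295, 78.541, -3.26], TCP at [0.223, -0.611, 0.223] pointing down, gripper open.
Joint ranges: [-163.93, 163.93], [-17.29, 119.83], [-79.2, 71.16], [3.27, 140.29], [-89.18, 269.18], [5.43, 117.66], [-154.24, 154.24]. Speed limits (degrees/s): [147.25, 147.25, 180, 180, 180, 180, 180].

INTERFACE

Orientations are given as [roll, pitch, yaw] about the fixed x, y, z axes, in that order (R = Rz(yaw) Ry(pitch) Rx(roll)).
In Python, from cell import * gives the robot as it stands.
- The arm moves only by the tool drive_tool, never from a script. Its argument "moves" is text: rows parted by semicolons, each of 5 numbers parted by spaces: the shift along the tool's x, y, z in m, then the turn about the tool's z in degrees, then the gripper's target within -1 to 1 (fully open at 1, half-way at 0, shut at -1). In form: x y z yaw fingers; .... A call has exactly 8 rows; each row is the pose to reach, as a shift and turn from the pose commanded when the call began, along the tool's axes at that moment; what a row does not reach only later rows make up. A row lasts 1/10 s, in which the tool goes at most 50 mm and 8.59 degrees, less where a joint would pass 70% of its speed; a pose out of reach is approached as far as the arm can. A call with a gripper value outside its range is refused whole. The fingers move at their own pace and stop on an object; "grip_force" is the grip in N (left out, the last holds). Time passes only in rows, so rows that repeat a pose let the fingers close, or fill a call up. It gives the time, the measured TCP pose, the force and the opening at its end, in the units of the state.
- get_obs(): the state, without advancing time (a new reading comes with each control period).
- read_camera(name): name is "scene" or "side" or "wrist"; returns (picture, depth): 480x640x3 uint8, red, green, blue; 480x640 float32, m along the optical axis (not along the pixel's ray), 0 where there is no reading.
- calibration(name): a dict with "intrinsics" (3x3 intrinsics, pixels), "cam_to_world" (4x4, takes a point from camera to world coordinates); the wrist camera has in their place "T_tool_cam" (4x4, takes a point from camera to tool coordinates, whose origin is the TCP and whose axes are the flange's). Camera axes: x right, y up, looking along -z (the intrinsics and any distortion apply to the point x, -y, -z); pixel columns grow to the right and rows downward; lengths in m; the calibration is good to about 2 mm. A picture is of the moment at which its call begins: read the wrist's pose just before it. calibration takes no time and is no camera call.
- sign_off(): hands the job in, once; it reports no verdict.
Trained networks look in the newest picture that a camera, given by its name, has taken for a name from the list of things; names that differ only in an ending like _2 or _b are one class to them, and where a whole thing is asked for, a point or a joint stands for the part that bears it (a point fixed in the world has none). Each returns a list of dicts, best first, with "conf" (0 to 1); they miss things now and then, are a little off and sometimes report something else, mostly with a low value. They report only what shows in the picture. A call takes as long as a camera call.
- search_frame(camera, name): "uv" ([column, row] in pixels, amid what is visible of it).
- pinpoint(camera, name): "uv" ([column, row] in pixels: a listed point, or the origin of a listed thing).
The state is a dict: "time_s": time; "qpos": joint angles; "joint_velocities": joint speeds; "effort": joint torques, N m; "tool_pos": TCP position; "tool_rot": TCP orientation; "force": force on the tool from outside, world axes, zero at the start; "wrist_torque": the same for the moment, N m; "grip_width": finger opening in m.
Only numpy, scipy, OpenCV 4.12 (cv2) and the standard library are available. Lean on these libraries where they do the work, as an engineer would, in place of code of your own. Each camera call takes 0.05 s, during which the arm holds its last target. There are 200 camera calls.

TASK

Carry the sighting mast by the rib of its carrier from the wooden stand to the steel cam lock fixture plate, balancing the top-heavy mast all the way so that it never topples. Lift it a hand's width (about 80 mm) clear of the stand and, to show that the knuckle swings free, keep the mast upright in the air for at least six seconds on end; then set the carrier gently down in the plate's pocket with the cross arm over the rest posts, and let go. Leave the bolts and the socket where they stand.

Things in the scene. Friction and masses are not known exactly. Their poses are not given: they have to be found in the camera images.
- carrier: Loose carrier of the mast. Origin: underside centre of its foot (70 x 50 x 16 mm in x, y, z); x points to the knuckle. Aluminium grip rib on the foot, 50 mm long (x), 24 mm thick (y), top at z = 78; grip it across y near z = 60 mm. Beam below it, top z = 39. Black battery box 50 x 60 mm at x = -125, z = 25 to 75, balances the mast. Knuckle bracket x = 95 to 105, top z = 69. 0.52 kg without mast.
- grip (a point): Middle of the grip rib, 60 mm above the carrier's underside; axes as the carrier's. The knuckle axis runs along the carrier's x through this point, so rolling the held carrier about that line tilts the base without shifting the pivot. Carrier and mast together balance near this point.
- mast (a joint): Mast angle on the carrier, rad: 0 = square; positive turns about the carrier's +x (top towards its -y). Stops +-0.5; starts near 0.06, leaning on a rest post. Spring 0.065 N m/rad towards 0 and damper 0.012 N m s/rad act between mast and carrier. Mast nominal (+-12 percent): gravity torque 0.109 N m per rad of lean, inertia about knuckle 0.0063 kg m2. Free, a lean grows with time constant 0.54 s.
- mast_top (a point): Centre of the grey sighting disc (60 mm diameter, 16 mm thick, axis along x) on the mast, 190 mm above the knuckle axis; z points up along the mast. Whole mast 0.30 kg, centre of mass 37 mm above the knuckle axis.
- mast_pivot (a point): Knuckle axis at the foot of the mast, 120 mm ahead (x) of the rib's middle and 60 mm above the carrier's underside. From here a cross arm 12 mm thick reaches 160 mm to both sides (y), with a steel weight 28 mm diameter, 20 mm long on each end; the mast's rod is 12 mm thick.
- stand: Plain wooden parking stand, fixed, where the mast starts. Same shape and axes as fixture (origin, 12 mm plate, pocket with 7 mm lips, two rest posts) but of wood and without the lever.
- fixture: Steel cam lock plate, fixed, the destination, 12 mm thick. Origin: on the bench under the pocket's centre; x points to the rest posts. Pocket 94 x 74 mm (x, y), floor z = 12, lips 7 mm high: 12 mm room round the foot. Posts 44 x 26 mm at x = 120, y = +-100, tops z = 60, let the seated mast's arm lean 0.06 rad either way. Lever cam (hub x = -50, y = 92, lever top z = 42) stands open, fixed, unused.
- socket: Torque socket standing on the bench between stand and plate, 38 mm diameter, 55 mm high; origin under its centre. Leave alone.
- bolt0: Fishplate bolt standing on its head beyond the work, head 42 mm diameter, 80 mm high; origin under its centre. Leave alone.
- bolt1: Fishplate bolt standing on its head beyond the work, head 42 mm diameter, 80 mm high; origin under its centre. Leave alone.
- bolt2: Fishplate bolt standing on its head beyond the work, head 42 mm diameter, 80 mm high; origin under its centre. Leave alone.

How it is judged (in metres and radians):
On the way, in this order (a step that is already met when the one before it is completed fails the run):
1. the carrier is held more than 50 mm above its seat and the mast stays within 0.12 rad of upright, for six seconds on end (height (world z) of carrier above 0.062 m and angle between mast_top's own z axis and vertical below 0.12 rad), for 6 s.
2. the carrier sits in the pocket of the fixture plate (horizontal distance between carrier and fixture below 0.022 m and z of carrier in the frame of fixture below 0.017 m), for 0.3 s.
At the end, for the whole second after the job is handed in: The carrier stands released in the fixture plate's pocket (within 22 mm of its centre, foot within 5 mm of the pocket floor and level within 0.06 rad, knuckle towards the plate's posts), the mast within 0.12 rad of upright, all at rest (all of step 2 and angle between carrier's own z axis and vertical below 0.06 rad and x of mast_pivot in the frame of fixture above 0.09 m and angle between mast_top's own z axis and vertical below 0.12 rad and linear speed of carrier below 0.03 m/s and velocity of joint mast between -0.15 and 0.15 rad/s); the robot touches nothing.
It fails at once if the mast topples: it leans more than 0.35 rad from upright (angle between mast_top's own z axis and vertical above 0.35 rad).
It fails at once if the carrier is slammed on the plate (over 60 N) (contact force between carrier and fixture above 60 N).
It fails at once if the carrier is dropped: let go with its foot more than 8 mm above the floor of the plate's pocket (horizontal distance between carrier and fixture below 0.1 m and z of carrier in the frame of fixture above 0.02 m and contact force between the fingers and carrier below 0.5 N).
It fails at once if a bolt or the socket is moved more than 30 mm (distance of any of bolt0, bolt1, bolt2, socket from where it was at the start of the episode above 0.03 m).
It also fails if it takes over 61 s, if anything falls off the work surface, if the arm or the gripper's body presses on something with over 40 N, if the wrist force passes 120 N, or if a joint passes its speed limit or range.

## Working session

There is one attempt and no reset: what is moved stays moved. The work goes in short steps, Python scripts to look and compute and a tool call to move; the robot and the scene stay as the last step left them, time stands still between calls to the robot, and variables do not carry over. Pictures are saved under pics/ and viewed, about 8 in all and at most 12, crops included, and the job is handed in when it is done.

Besides the shell and the picture viewer there is one more tool, called after "Call:" as name(argument=value, ...) on one line, values as JSON. drive_tool: Moves the arm, as the interface text tells. Its arguments: {"type":"object","properties":{"moves":{"type":"string"},"grip_force":{"type":"number"}},"required":["moves"]}

```bash
ls; mkdir -p pics
cat > h.py <<'E'
from cell import *
import numpy as np, cv2
from scipy.spatial.transform import Rotation as Ro
def world(cam,uv,d,obs=None):
    c=calibration(cam); K=np.array(c["intrinsics"])
    p=np.linalg.inv(K)@[uv[0],uv[1],1]*d; p=np.array([p[0],-p[1],-p[2],1])
    if cam=="wrist":
        T=np.eye(4);T[:3,:3]=Ro.from_euler('xyz',obs["tool_rot"],degrees=True).as_matrix();T[:3,3]=obs["tool_pos"]
        M=T@np.array(c["T_tool_cam"])
    else: M=np.array(c["cam_to_world"])
    return (M@p)[:3]
E
python3 - <<'E'
from h import *
np.set_printoptions(precision=4,suppress=True)
print(get_obs())
for n in ["scene","side","wrist"]:
    o=get_obs(); im,d=read_camera(n); cv2.imwrite(f"pics/{n}0.png",im[:,:,::-1]); np.savez(f"{n}0.npz",im=im,d=d)
    c=calibration(n);print(n,{k:np.round(v,4).tolist() for k,v in c.items()})
    for t in (["carrier","grip","mast_top","mast_pivot","stand","fixture","socket","bolt0"] if n!="wrist" else ["carrier"]):
        r=pinpoint(n,t)[:1 if t!="bolt0" else 3]
        for q in r:
            u,v=q["uv"]; dd=d[int(np.clip(v,0,479)),int(np.clip(u,0,639))]
            print(n,t,np.round(q["uv"],1),round(q["conf"],2),dd,world(n,q["uv"],dd,o))
print(get_obs()["time_s"])
E
```

```text
pics
{'time_s': 0.0, 'qpos': array([70.7646, 18.4405, -4.0148, 83.1759,  1.2946, 78.5428, -3.2606]), 'joint_velocities': array([ 0.0534, -0.0929,  0.1219,  0.0422,  0.0245, -0.0622,  0.0219]), 'effort': array([  0.0004, -49.1286,  -0.4038, -31.2534,  -0.0638,   0.0437,
         0.0002]), 'tool_pos': array([ 0.2225, -0.6101,  0.2214]), 'tool_rot': array([-179.886 ,    0.0058,   20.0438]), 'force': array([0.0647, 0.5679, 0.4352]), 'wrist_torque': array([ 0.0102, -0.015 ,  0.0326]), 'grip_width': 0.08707998647652107}
scene {'intrinsics': [[460.5834, 0.0, 315.1849], [0.0, 460.5834, 240.4095], [0.0, 0.0, 1.0]], 'cam_to_world': [[0.7222, -0.3892, 0.5718, 0.995], [0.6917, 0.4133, -0.5922, -0.4616], [-0.0059, 0.8232, 0.5677, 0.594], [0.0, 0.0, 0.0, 1.0]]}
scene carrier [349.2 228.2] 0.73 1.040185 [0.4449 0.2189 0.0258]
scene grip [353.9 208.6] 0.9 1.0081996 [0.4526 0.2228 0.0785]
scene mast_top [397.  147.5] 0.68 0.8273352 [0.5631 0.199  0.2609]
scene mast_pivot [353.8 366.6] 0.73 0.7272416 [ 0.7007 -0.0711  0.0168]
scene stand [348.6 232.3] 0.75 1.0326096 [0.4515 0.2092 0.0224]
scene socket
[... 682 characters left out ...]
]
side mast_pivot [295.3 220.7] 0.57 1.1094807 [0.5514 0.2053 0.0814]
side stand [239.8 252.8] 0.59 1.1312524 [0.4268 0.2148 0.014 ]
side fixture [289.5 437.2] 0.55 0.79930437 [ 0.4223 -0.2365  0.0115]
side socket [252.3 335.2] 0.8 0.94552046 [ 0.4067 -0.0265  0.0193]
side bolt0 [391.2 282.5] 0.88 1.0591395 [0.706  0.0321 0.0149]
side bolt0 [405.9 319.7] 0.7 0.9781086 [ 0.6916 -0.0714  0.0173]
side bolt0 [399.  295.3] 0.58 1.0293747 [ 0.7058 -0.0073  0.0161]
wrist {'intrinsics': [[369.6153, 0.0, 327.0716], [0.0, 369.6153, 247.058], [0.0, 0.0, 1.0]], 'T_tool_cam': [[0.0019, 0.9613, 0.2755, 0.0751], [1.0, -0.0019, -0.0003, 0.0001], [0.0003, 0.2755, -0.9613, -0.1621], [0.0, 0.0, 0.0, 1.0]]}
1.0
```

Run:
```python
import cv2,numpy as np
a=cv2.imread("pics/scene0.png");b=cv2.imread("pics/side0.png")
cv2.imwrite("pics/v1.png",np.vstack([np.hstack([a[60:480,120:520],b[60:480,120:520]])]))
```

```text
(no output)
```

View pics/v1.png

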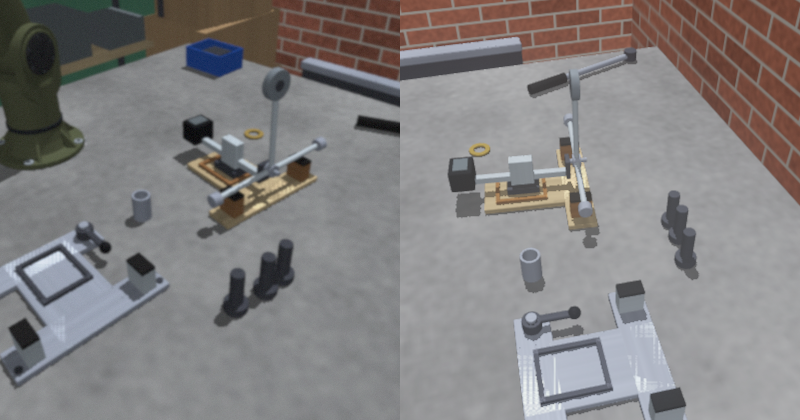

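```bash
cat >> h.py <<'E'
def cloud(cam,d):
    c=calibration(cam);K=np.array(c["intrinsics"]);v,u=np.nonzero(d>0);z=d[v,u]
    P=np.c_[(u-K[0,2])/K[0,0]*z,-(v-K[1,2])/K[1,1]*z,-z]
    M=np.array(c["cam_to_world"]);return P@M[:3,:3].T+M[:3,3]
E
python3 - <<'E'
from h import *
np.set_printoptions(precision=4,suppress=True)
from scipy.cluster.vq import kmeans2
def box(P,lo,hi): return P[((P>lo)&(P<hi)).all(1)]
for n in["scene","side"]:
    P=cloud(n,np.load(n+"0.npz")["d"])
    print(n,"bench z",np.median(box(P,[.3,-.12,-.03],[.6,-.08,.03])[:,2]))
    for nm,lo,hi in[("posts",[.4,-.42,.055],[.7,-.1,.066]),("rib",[.40,.17,.086],[.50,.26,.095]),("batt",[.26,.1,.083],[.36,.3,.093]),("disc",[.5,.1,.2],[.65,.3,.32]),("stposts",[.5,.05,.055],[.7,.36,.064])]:
        Q=box(P,lo,hi)
        if len(Q)<5: print(nm,len(Q));continue
        if "posts" in nm:
            c,l=kmeans2(Q[:,:2],2,minit='++',seed=1)
            for i in(0,1): print(nm,(l==i).sum(),c[i],cv2.minAreaRect(Q[l==i][:,:2].astype(np.float32)))
        else: print(nm,len(Q),Q.mean(0),np.ptp(Q,0),cv2.minAreaRect(Q[:,:2].astype(np.float32)))
    Q=box(P,[.5,.0,.05],[.65,.4,.12]); 
    d=box(P,[.5,.1,.14],[.65,.3,.20]);print("rod",len(d),d.mean(0))
    for lo,hi in [([.5,.3,.06],[.7,.45,.12]),([.5,0,.05],[.7,.08,.12])]:
        w=box(P,lo,hi);print("weight",len(w),w.mean(0),np.ptp(w,0))
E
```

```text
scene bench z 0.000625228957485735
posts 379 [ 0.557  -0.1369] ((0.5552300810813904, -0.13576652109622955), (0.02763339690864086, 0.04636896029114723), 86.15923309326172)
posts 568 [ 0.5422 -0.3356] ((0.5400986075401306, -0.33505192399024963), (0.02639680728316307, 0.04623134806752205), 86.52778625488281)
rib 148 [0.4399 0.2332 0.0896] [0.0532 0.0317 0.0066] ((0.4373989999294281, 0.23499125242233276), (0.024955647066235542, 0.054158229380846024), 78.12393188476562)
batt 260 [0.3183 0.2499 0.0873] [0.056  0.0661 0.0081] ((0.31542637944221497, 0.25372788310050964), (0.062074605375528336, 0.050718042999506), 82.02521514892578)
disc 836 [0.5589 0.2019 0.2603] [0.0249 0.0574 0.0921] ((0.5556390881538391, 0.20676103234291077), (0.05867738649249077, 0.01996798813343048), 80.21673583984375)
stposts 120 [0.5711 0.3051] ((0.5563266277313232, 0.2698994278907776), (0.12007714062929153, 0.045547157526016235), 80.61524963378906)
stposts 208 [0.5408 0.1056] ((0.5402328372001648, 0.13157637417316437), (0.14580674469470978, 0.04624880477786064), 79.6041259765625)
rod 168 [0.5577 0.2096 0.1707]
weight
[... 614 characters left out ...]
056  0.0646 0.0094] ((0.3136376440525055, 0.25365227460861206), (0.06428304314613342, 0.05022440478205681), 82.65582275390625)
disc 393 [0.5507 0.1948 0.2613] [0.0192 0.0619 0.0935] ((0.5529837012290955, 0.208129420876503), (0.06171737611293793, 0.016718173399567604), 84.09109497070312)
stposts 107 [0.5494 0.2944] ((0.5514991879463196, 0.26457440853118896), (0.12950333952903748, 0.04408716410398483), 76.41545867919922)
stposts 204 [0.5344 0.1056] ((0.6074455976486206, 0.0872202217578888), (0.07279486209154129, 0.19187086820602417), 83.7020492553711)
rod 137 [0.5535 0.2093 0.1715]
weight 209 [0.5661 0.3379 0.0792] [0.044  0.0771 0.0373]
weight 240 [0.5632 0.0572 0.0702] [0.1813 0.0797 0.0339]
```

Call:
drive_tool(moves="0.035 -0.031 0 7 1;0.07 -0.062 0.01 14 1;0.105 -0.094 0.02 21 1;0.14 -0.125 0.02 28.6 1;0.175 -0.156 0.02 28.6 1;0.21 -0.188 0.02 28.6 1;0.245 -0.219 0.02 28.6 1;0.28 -0.25 0.02 28.6 1", grip_force=40)

```text
time_s: 1.8
tool_pos: [0.4008, -0.2781, 0.2029]
tool_rot: [180.0, -0.0, -8.6]
force: [1.0, -0.4, -0.5]
grip_width: 0.0871
```

Call:
drive_tool(moves="-0.004 -0.048 0 0 1;-0.008 -0.096 0 0 1;-0.012 -0.144 0 0 1;-0.016 -0.192 0 0 1;-0.02 -0.24 0 0 1;-0.025 -0.288 0 0 1;-0.03 -0.336 0 0 1;-0.035 -0.384 0 0 1")

```text
time_s: 2.6
tool_pos: [0.4225, 0.107, 0.2029]
tool_rot: [180.0, -0.1, -8.6]
force: [0.8, -0.3, 0.9]
grip_width: 0.0871
```

Call:
drive_tool(moves="-0.001 -0.035 0 0 1;-0.002 -0.07 0 0 1;-0.004 -0.1 0 0 1;-0.005 -0.12 0 0 1;-0.005 -0.129 0.02 0 1;-0.005 -0.129 0.045 0 1;-0.005 -0.129 0.06 0 1;-0.005 -0.129 0.06 0 1")

```text
time_s: 3.4
tool_pos: [0.4355, 0.2324, 0.1406]
tool_rot: [179.9, 0.2, -8.6]
force: [-0.0, 0.0, 0.3]
grip_width: 0.087
```

Run:
```python
from h import *
np.set_printoptions(precision=4,suppress=True)
o=get_obs();im,d=read_camera("wrist");cv2.imwrite("pics/wrist1.png",im[:,:,::-1]);np.savez("wrist1.npz",im=im,d=d)
print(o["tool_pos"],o["tool_rot"],o["force"])
c=calibration("wrist");K=np.array(c["intrinsics"]);v,u=np.nonzero(d>0);z=d[v,u]
P=np.c_[(u-K[0,2])/K[0,0]*z,-(v-K[1,2])/K[1,1]*z,-z];M=np.array(c["T_tool_cam"])
P=P@M[:3,:3].T+M[:3,3]
T=Ro.from_euler('xyz',o["tool_rot"],degrees=True).as_matrix();W=P@T.T+o["tool_pos"]
s=(abs(W[:,2]-.09)<.005)&(abs(P[:,0])<.05)&(abs(P[:,1])<.03)
print("rib in tool xy",s.sum(),cv2.minAreaRect(P[s][:,:2].astype(np.float32)),W[s].mean(0))
s=(abs(W[:,2]-.087)<.006)&(P[:,0]<-.08)&(P[:,0]>-.18)&(abs(P[:,1])<.06)
print("batt",s.sum(),s.any() and cv2.minAreaRect(P[s][:,:2].astype(np.float32)))
```

```text
[0.4355 0.2324 0.1406] [179.8938   0.2137  -8.5632] [-0.015   0.0356  0.2787]
rib in tool xy 3003 ((-0.0003079082816839218, -0.004713204689323902), (0.023680614307522774, 0.04965611547231674), 89.5049057006836) [0.437  0.2366 0.0899]
batt 230 ((-0.1036977618932724, -0.027291469275951385), (0.013878279365599155, 0.008061853237450123), 79.5636215209961)
```

View pics/wrist1.png

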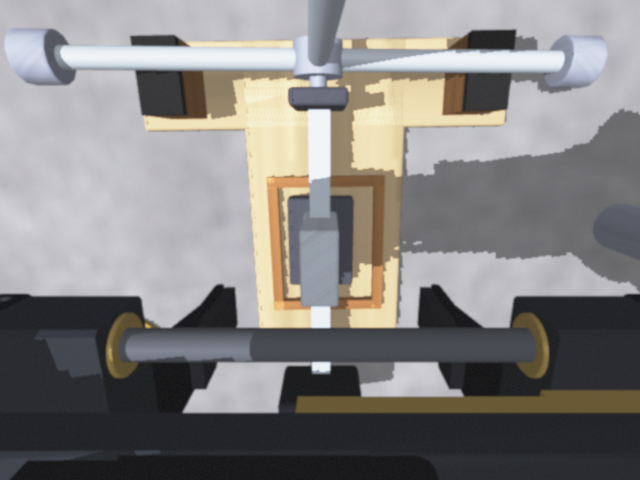

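Call:
drive_tool(moves="0 -0.005 0.02 0 1;0 -0.005 0.045 0 1;0 -0.005 0.07 0 1;0 -0.005 0.083 0 1;0 -0.005 0.087 0 1;0 -0.005 0.087 0 1;0 -0.005 0.087 0 -1;0 -0.005 0.087 0 -1", grip_force=50)

```text
time_s: 4.25
tool_pos: [0.4385, 0.2387, 0.0567]
tool_rot: [-180.0, -0.1, -8.6]
force: [-0.5, -0.5, -0.8]
grip_width: 0.0773
```

Call:
drive_tool(moves="0 0 0 0 -1;0 0 0 0 -1;0 0 0 0 -1;0 0 0 0 -1;0 0 0 0 -1;0 0 0 0 -1;0 0 0 0 -1;0 0 0 0 -1")

```text
time_s: 5.05
tool_pos: [0.4375, 0.2375, 0.0555]
tool_rot: [179.9, 0.0, -8.6]
force: [-1.1, -2.6, 2.8]
grip_width: 0.024
```

```bash
cat >> h.py <<'E'
def lean(cam,yaw=None):
    """arm slope and disc offset angle (rad, + = top to -y of carrier) from one camera"""
    o=get_obs();im,d=read_camera(cam);P=cloud(cam,d)
    c=np.array(o["tool_pos"])+[0,0,.019];ps=np.deg2rad(o["tool_rot"][2] if yaw is None else yaw)
    R=np.array([[np.cos(ps),-np.sin(ps),0],[np.sin(ps),np.cos(ps),0],[0,0,1]]);Q=(P-c)@R-[.12,0,0]
    return o,Q
def fit(Q):
    s=(abs(Q[:,0])<.03)&(abs(Q[:,1])<.19)&(abs(Q[:,1])>.03)&(abs(Q[:,2])<.08);A=Q[s];th=0.
    # arm+weights: iterate on points near the line
    best=(0,0)
    for t in np.arange(-.4,.4,.005):
        n=(abs(A[:,2]*np.cos(t)-A[:,1]*np.sin(t)-.004)<.012).sum()
        if n>best[0]: best=(n,t)
    th=best[1]
    for _ in range(5):
        e=A[:,2]*np.cos(th)-A[:,1]*np.sin(th);k=(abs(e-np.median(e[abs(e)<.02]))<.009)&(abs(A[:,1])<.145)
        a,b=np.polyfit(A[k,1],A[k,2],1);th=np.arctan(a)
    # disc: rim points 
    t=th;y=Q[:,1]*np.cos(t)+Q[:,2]*np.sin(t);z=-Q[:,1]*np.sin(t)+Q[:,2]*np.cos(t)
    D=Q[(abs(Q[:,0])<.025)&(abs(y)<.06)&(z>.145)&(z<.24)]
    td=np.nan
    if len(D)>20:
        (cy,cz),r=cv2.minEnclosingCircle(D[:,1:][:,:].astype(np.float32));td=np.arctan2(-np.median(D[:,1]),np.median(D[:,2]))
        return th,k.sum(),b,td,len(D),np.arctan2(-cy,cz),r
    return th,k.sum(),b,td,len(D)
E
python3 - <<'E'
from h import *
np.set_printoptions(precision=4,suppress=True)
for n in["scene","side"]:
    o,Q=lean(n); print(n,np.round(fit(Q),4)); 
print(o)
E
```

```text
scene [  0.0728 678.       0.0002   0.0914 771.       0.0708   0.0367]
side [  0.0841 473.       0.0019   0.1563 346.       0.0726   0.0375]
{'time_s': 5.1, 'qpos': array([  16.5167,   15.5085,  -52.878 ,  113.6134,   14.6493,   57.8234,
       -141.8464]), 'joint_velocities': array([ 0.0453, -0.0266,  0.0111, -0.0362,  0.0209, -0.0624, -0.1091]), 'effort': array([ -1.0469, -28.7039,  -6.9835, -26.6194,  -0.4154,  -1.0413,
        -0.0584]), 'tool_pos': array([0.4375, 0.2375, 0.0554]), 'tool_rot': array([179.9066,   0.0243,  -8.5699]), 'force': array([-1.7541, -2.2143,  2.0405]), 'wrist_torque': array([-0.5896,  0.2156,  0.0309]), 'grip_width': 0.023651280656634913}
```

Run:
```python
from h import *
np.set_printoptions(precision=4,suppress=True)
for i in range(4):
  for n in["scene","side"]:
    o,Q=lean(n); r=fit(Q)
    t=r[0];S=[]
    D=Q[(abs(Q[:,0])<.03)&(abs(Q[:,1]+.19*np.sin(t))<.05)&(Q[:,2]>.15)&(Q[:,2]<.24)]
    xf=np.percentile(D[:,0],80);F=D[abs(D[:,0]-xf)<.005]
    (cy,cz),ax,an=cv2.minAreaRect(F[:,1:].astype(np.float32));c=F[:,1:].mean(0)
    print(n,np.round(r,4),"face",len(F),xf,F.mean(0),np.arctan2(-c[0],c[1]),np.percentile(F[:,1:],[3,97],axis=0).ravel())
    np.savez(f"st_{n}.npz",Q=Q)
    A=Q[(abs(Q[:,0])<.03)&(abs(Q[:,2])<.04)]
    for lo,hi in((-.145,-.12),(-.08,-.03),(.03,.08),(.12,.145)):
        B=A[(A[:,1]>lo)&(A[:,1]<hi)&(abs(A[:,2]-A[:,1]*.06)<.015)];print("  ",len(B),B.mean(0),B[:,2].max()) if i==3 else 0
```

```text
scene [  0.0744 675.       0.0001   0.0921 775.       0.0702   0.0367] face 594 0.00843098352335258 [ 0.0076 -0.0138  0.1889] 0.07304277992472498 [-0.0391  0.1614  0.0132  0.2148]
side [  0.0845 486.       0.0015   0.1562 348.       0.0804   0.0377] face 162 0.003437772204347505 [ 0.0028 -0.0299  0.1966] 0.1508471018534091 [-0.0415  0.1533 -0.0078  0.2186]
scene [  0.0749 696.       0.0001   0.0907 775.       0.0759   0.037 ] face 599 0.00845747157320525 [ 0.0076 -0.014   0.189 ] 0.07375735202674884 [-0.0391  0.161   0.0134  0.2151]
side [  0.082  467.       0.0018   0.1549 345.       0.0791   0.0375] face 163 0.0032578534645001274 [ 0.0027 -0.0299  0.1971] 0.1503792187668163 [-0.0414  0.1534 -0.0072  0.2186]
scene [  0.073  679.       0.0002   0.0907 774.       0.0668   0.0367] face 598 0.008528361915198407 [ 0.0076 -0.0141  0.1888] 0.07432375815139276 [-0.0391  0.1611  0.0131  0.2151]
side [  0.0835 479.       0.0018   0.1531 348.       0.0768   0.0377] face 160 0.0035205801659989855 [ 0.0028 -0.0298  0.1969] 0.15045791341784065 [-0.0413  0.154  -0.0062  0.2186]
scene [  0.0739 690.       0.0001   0.0912 775.       0.0796   0.037 ] face 597 0.008546906591391774 [ 0.0077 -0.0139  0.189 ] 0.07357257501075298 [-0.0389  0.1611  0.0134  0.2156]
   64 [ 0.0052 -0.1335 -0.0045] 0.004912691590522239
   120 [ 0.0033 -0.0553 -0.0016] 0.003120081934773561
   107 [0.003  0.0546 0.0041] 0.009562910539456487
   109 [0.0033 0.1359 0.0091] 0.02033804756439303
side [  0.0828 479.       0.0018   0.1517 346.       0.0804   0.0378] face 162 0.00333000506783605 [ 0.0027 -0.0299  0.1967] 0.15064415500686637 [-0.0415  0.1527 -0.005   0.2182]
   41 [-0.001  -0.132  -0.0015] 0.005188530439435721
   91 [-0.0009 -0.0558  0.0005] 0.0045791467761367305
   36 [-0.0037  0.058   0.0063] 0.0105553965550345
   70 [-0.0043  0.1374  0.0116] 0.021239139853261355
```

```bash
cat > mpc.py <<'E'
from h import *
import json,sys
from scipy.linalg import expm
from scipy.optimize import lsq_linear
B=1.76;A=np.array([[0,1],[6.98,-1.9]]);H=.025;F=expm(A*H)
LAG=.03   # arm lag, s: command velocity low-passed
def sim(s,p):
    """s=(th,w,v,pos) ; p = fine list of commanded pivot positions every H; returns states"""
    out=[];th,w,v=s;last=p[0]
    for q in p[1:]:
        vc=(q-last)/H;last=q;vn=v+(vc-v)*(1-np.exp(-H/LAG));w-=B*(vn-v);v=vn
        th,w=F@[th,w];out.append((th,w,v))
    return np.array(out)
def fine(p0,rows,tail=4):   # rows -> fine positions, tail*H hold (camera time)
    k=[p0]
    for r in rows: k+=list(np.linspace(k[-1],r,5)[1:])
    return k+[k[-1]]*tail
def plan(s,p0,ref,N=3,wp=1.,umax=.04,first_fixed=0,wend=1.,tol=None):
    """choose 8N row positions; ref: desired position at each of the 8N rows"""
    n=8*N
    def resp(s,p0,rows):
        x=[];a=s;P=p0
        for i in range(N):
            X=sim(a,fine(P,rows[8*i:8*i+8]));x.append(X);a=X[-1];P=rows[8*i+7]
        return np.vstack(x)
    base=resp(s,p0,[p0]*n);G=[]
    for j in range(n):
        r=[0.]*n;r[j:]=[1.]*(n-j);G.append(resp((0,0,0),0.,r)-0)
    G=np.array(G)             # increments of row j
    L=np.tril(np.ones((n,n)))
    zi=G[:,-1,1]+3.76*G[:,-1,0];zb=base[-1,1]+3.76*base[-1,0]
    rowsM=[30*zi[None],6*G[:,::4,0].T, wp*L,4*(np.eye(n)-np.eye(n,k=-1)),1.5*np.eye(n)]
    rhs=[[-30*zb],-6*base[::4,0],wp*(np.array(ref)-p0),np.zeros(n),np.zeros(n)]
    lo=-umax*np.ones(n);hi=-lo
    if first_fixed: lo[:first_fixed]=-1e-4;hi[:first_fixed]=1e-4
    u=lsq_linear(np.vstack(rowsM),np.concatenate(rhs),(lo,hi)).x
    rows=p0+np.cumsum(u);return rows,resp(s,p0,rows)
def meas(k=2):
    ms=[]
    for i in range(k):
        o,Q=lean("scene");ob=o if i==0 else ob;t=fit(Q)[0]
        D=Q[(abs(Q[:,0])<.03)&(abs(Q[:,1]+.19*np.sin(t))<.05)&(Q[:,2]>.15)&(Q[:,2]<.24)]
        f=np.nan
        if len(D)>50:
            xf=np.percentile(D[:,0],80);c=D[abs(D[:,0]-xf)<.005][:,1:].mean(0);f=np.arctan2(-c[0],c[1])
        ms.append((t,f))
    return ob,np.array(ms)
E
python3 - <<'E'
from mpc import *
np.set_printoptions(precision=3,suppress=True)
for s0 in (.055,.068,.08):
    ref=np.minimum(.46,np.arange(1,25)*.006)
    r,X=plan((s0,0,0),0.,ref,first_fixed=1)
    print(np.round(r[:16]*1000),"th",X[::4,0][:20],"z",X[35,1]+3.76*X[35,0])
r,X=plan((.068,0,0),0.,ref,first_fixed=1);r=np.round(r,3)
for s0 in (.055,.08): print(sim((s0,0,0),fine(0,r[:8]))[::4])
E
```

```text
[  0.  40.  61.  70.  78.  86.  95. 105. 114. 121. 126. 131. 136. 141.
 146. 152.] th [ 0.055  0.048 -0.    -0.018 -0.017 -0.014 -0.012 -0.013 -0.014 -0.005
 -0.008 -0.008 -0.007 -0.007 -0.006 -0.006 -0.006 -0.007 -0.002 -0.004] z 0.0881617404469873
[  0.  40.  74.  90. 100. 110. 120. 133. 144. 152. 158. 164. 170. 175.
 181. 188.] th [ 0.068  0.062  0.012 -0.021 -0.025 -0.021 -0.018 -0.019 -0.02  -0.009
 -0.012 -0.012 -0.01  -0.009 -0.008 -0.007 -0.008 -0.009 -0.003 -0.004] z 0.10167853721449897
[  0.  40.  80. 106. 121. 133. 146. 161. 175. 184. 191. 198. 205. 211.
 217. 225.] th [ 0.08   0.074  0.024 -0.017 -0.031 -0.03  -0.026 -0.025 -0.026 -0.012
 -0.016 -0.015 -0.013 -0.012 -0.01  -0.009 -0.009 -0.01  -0.004 -0.005] z 0.11812313387884593
[[ 0.055  0.009  0.   ]
 [ 0.048 -0.337  0.226]
 [-0.003 -0.46   0.36 ]
 [-0.038 -0.196  0.239]
 [-0.046 -0.018  0.129]
 [-0.045 -0.002  0.101]
 [-0.047 -0.029  0.1  ]
 [-0.052 -0.084  0.117]
 [-0.06  -0.001  0.056]]
[[ 0.08   0.014  0.   ]
 [ 0.074 -0.317  0.226]
 [ 0.026 -0.426  0.36 ]
 [-0.005 -0.148  0.239]
 [-0.007  0.044  0.129]
 [ 0.     0.076  0.101]
 [ 0.008  0.067  0.1  ]
 [ 0.013  0.034  0.117]
 [ 0.018  0.142  0.056]]
```

```bash
sed -i 's/umax=.04/umax=.02/; s/,4\*(np.eye(n)-np.eye(n,k=-1))/,8*(np.eye(n)-np.eye(n,k=-1))/' mpc.py
python3 - <<'E'
from mpc import *
np.set_printoptions(precision=3,suppress=True)
ref=np.minimum(.46,np.arange(1,25)*.006)
for s0 in (.062,.068):
    r,X=plan((s0,0,0),0.,ref,first_fixed=1)
    print(np.round(r[:16]*1000),"th",X[::4,0][:20],"z",X[35,1]+3.76*X[35,0],X[31])
r=np.round(r,3)
for s0 in (.055,.08): print(sim((s0,0,0),fine(0,r[:8]))[::4,:2].T)
E
```

```text
[  0.  20.  40.  60.  80. 100. 120. 138. 153. 165. 174. 182. 190. 198.
 206. 214.] th [ 0.062  0.06   0.038  0.019  0.005 -0.007 -0.017 -0.026 -0.028 -0.012
 -0.016 -0.017 -0.016 -0.014 -0.012 -0.011 -0.012 -0.012 -0.004 -0.006] z 0.1419490990675889 [-0.031 -0.069  0.183]
[  0.  20.  40.  60.  80. 100. 120. 140. 160. 180. 200. 219. 234. 248.
 262. 276.] th [ 0.068  0.066  0.045  0.027  0.014  0.004 -0.004 -0.011 -0.012  0.006
 -0.001 -0.01  -0.017 -0.022 -0.022 -0.022 -0.022 -0.022 -0.008 -0.012] z 0.25243979016338314 [-0.015 -0.062  0.2  ]
[[ 0.055  0.053  0.03   0.01  -0.006 -0.02  -0.032 -0.044 -0.052]
 [ 0.009 -0.147 -0.221 -0.175 -0.144 -0.128 -0.122 -0.125  0.054]]
[[ 0.08   0.079  0.059  0.043  0.032  0.026  0.022  0.021  0.025]
 [ 0.014 -0.127 -0.187 -0.128 -0.082 -0.05  -0.026 -0.008  0.197]]
```

Run:
```python
from mpc import *
np.set_printoptions(precision=3,suppress=True)
for r in ([0,25,52,74,88,97,104,110],[0,25,52,76,92,102,108,112]):
  for s0 in (.06,.068,.076):
    X=sim((s0,0,0),fine(0,np.array(r)/1e3));print(s0,X[::4,0],X[-1],"z",X[-1,1]+3.76*X[-1,0])
```

```text
0.06 [ 0.06   0.057  0.026 -0.002 -0.017 -0.019 -0.014 -0.008  0.   ] [0.011 0.14  0.002] z 0.18154143353148489
0.068 [ 0.068  0.065  0.036  0.009 -0.005 -0.004  0.003  0.013  0.025] [0.04  0.193 0.002] z 0.34158882349599673
0.076 [0.076 0.074 0.045 0.02  0.008 0.01  0.021 0.034 0.05 ] [0.068 0.246 0.002] z 0.5016362134605085
0.06 [ 0.06   0.057  0.026 -0.002 -0.02  -0.025 -0.021 -0.013 -0.003] [0.007 0.13  0.001] z 0.15788276035784693
0.068 [ 0.068  0.065  0.036  0.009 -0.008 -0.01  -0.004  0.008  0.022] [0.036 0.183 0.001] z 0.31793015032235855
0.076 [0.076 0.074 0.045 0.019 0.004 0.004 0.014 0.029 0.047] [0.064 0.236 0.001] z 0.47797754028687023
```

Call:
drive_tool(moves="0 0 -0.014 0 -1;0 0.03 -0.036 0 -1;0.002 0.062 -0.056 0 -1;0.006 0.092 -0.072 0 -1;0.012 0.114 -0.082 0 -1;0.018 0.128 -0.088 0 -1;0.024 0.138 -0.09 0 -1;0.03 0.146 -0.09 0 -1")

```text
time_s: 6.35
tool_pos: [0.4457, 0.0896, 0.1454]
tool_rot: [-180.0, -0.0, -8.5]
force: [-0.1, 0.4, -7.7]
grip_width: 0.0234
```

```bash
cat > go.py <<'E'
# one control cycle: measure, Kalman update, plan the next 8 rows
from mpc import *
np.set_printoptions(precision=3,suppress=True)
def cycle(refrate,target=.46,wp=1.,N=3,reffn=None,k=2,**kw):
    S=json.load(open("st.json"));x=np.array(S["x"]);P=np.array(S["P"]);p0=S["p"];rows=S["rows"]
    ob,ms=meas(k)
    # predict over the last rows (no tail: first picture is at the rows' end)
    X=sim((x[0],x[1],S["v"]),fine(p0,rows,0));x[:2]=X[-1,:2];Ft=np.eye(3);Ft[:2,:2]=expm(A*.1*len(rows))
    P=Ft@P@Ft.T+np.diag([.006,.035,.001])**2;v=X[-1,2];p0=rows[-1]
    print("pred",x,"meas",ms.round(4).tolist())
    for i,(a,f) in enumerate(ms):
        if i:
            X=sim((x[0],x[1],v),[p0]*3);x[:2]=X[-1,:2];v=X[-1,2];Ft[:2,:2]=expm(A*.05);P=Ft@P@Ft.T
        m=np.nanmean([a,f]) if abs(a-f)<.05 else f
        Hh=np.array([1,0,1.]);K=P@Hh/(Hh@P@Hh+.003**2);x=x+K*(m-Hh@x);P=P-np.outer(K,Hh@P)
    X=sim((x[0],x[1],v),[p0]*3);x[:2]=X[-1,:2];v=X[-1,2];Ft[:2,:2]=expm(A*.05);P=Ft@P@Ft.T
    ref=np.clip(p0+np.arange(1,8*N+1)*refrate*.1,-9,target) if reffn is None else reffn(p0)
    r,Y=plan((x[0],x[1],v),p0,ref,wp=wp,N=N,**kw)
    r=np.round(r,3)
    print("est",x,"sd",np.sqrt(np.diag(P)),"v",v,"tool",ob["tool_pos"],ob["tool_rot"],ob["time_s"])
    print("rel rows mm",np.round((r[:8]-p0)*1e3),"p0",p0,"th",Y[3:36:4,0])
    json.dump(dict(x=x.tolist(),P=P.tolist(),v=v,p=p0,rows=r[:8].tolist()),open("st.json","w"))
E
python3 - <<'E'
import json
json.dump(dict(x=[.068,0,.005],P=[[1e-4,0,0],[0,1e-4,0],[0,0,1e-4]],v=0,p=0,rows=[0,.03,.062,.092,.114,.128,.138,.146]),open("st.json","w"))
from go import *
cycle(.06)
E
```

```text
pred [-0.035  0.033  0.005] meas [[-0.0564, -0.0384], [-0.0521, -0.0342]]
est [-0.042  0.091  0.004] sd [0.011 0.033 0.009] v 0.0028813223699052336 tool [0.446 0.09  0.145] [-179.969   -0.02    -8.529] 6.35
rel rows mm [-18. -29. -32. -32. -30. -28. -25. -21.] p0 0.146 th [-0.011  0.01   0.017  0.015  0.013  0.01   0.008  0.005  0.008]
```

Call:
drive_tool(moves="0.004 -0.018 0 0 -1;0.008 -0.029 0 0 -1;0.012 -0.032 0 0 -1;0.016 -0.032 0 0 -1;0.02 -0.03 0 0 -1;0.024 -0.028 0 0 -1;0.027 -0.025 0 0 -1;0.03 -0.021 0 0 -1")

```text
time_s: 7.25
tool_pos: [0.4785, 0.1051, 0.1455]
tool_rot: [180.0, 0.0, -8.6]
force: [0.7, 0.4, -8.1]
grip_width: 0.0238
```

```bash
python3 -c "
from go import *
cycle(.06)"
```

```text
pred [ 0.005 -0.03   0.004] meas [[-0.0311, -0.0116], [-0.0322, -0.0146]]
est [-0.033 -0.039  0.008] sd [0.008 0.03  0.006] v 0.0014137781731458916 tool [0.479 0.105 0.145] [179.991   0.01   -8.588] 7.25
rel rows mm [-20. -40. -56. -65. -70. -74. -76. -78.] p0 0.125 th [-0.011  0.012  0.027  0.031  0.029  0.025  0.022  0.019  0.015]
```

Call:
drive_tool(moves="0 -0.02 0 0 -1;0 -0.04 0 0 -1;0 -0.056 0 0 -1;0 -0.065 0 0 -1;0 -0.07 0 0 -1;0 -0.074 0 0 -1;0 -0.076 0 0 -1;0 -0.078 0 0 -1")

```text
time_s: 8.15
tool_pos: [0.49, 0.1822, 0.1454]
tool_rot: [180.0, 0.0, -8.6]
force: [-0.2, -0.2, -8.2]
grip_width: 0.024
```

```bash
python3 -c "
from go import *
cycle(.06)"
```

```text
pred [ 0.019 -0.013  0.008] meas [[-0.0022, 0.0182], [-0.004, 0.0157]]
est [-0.008 -0.071  0.01 ] sd [0.006 0.029 0.005] v -0.0007144065198107183 tool [0.49  0.182 0.145] [179.955   0.004  -8.618] 8.15
rel rows mm [-17. -31. -38. -42. -45. -46. -47. -47.] p0 0.047 th [0.008 0.022 0.026 0.024 0.021 0.018 0.016 0.013 0.012]
```

Call:
drive_tool(moves="0 -0.017 0 0 -1;0 -0.031 0 0 -1;0 -0.038 0 0 -1;0 -0.042 0 0 -1;0 -0.045 0 0 -1;0 -0.046 0 0 -1;0 -0.047 0 0 -1;0 -0.047 0 0 -1")

```text
time_s: 9.05
tool_pos: [0.497, 0.229, 0.1455]
tool_rot: [180.0, -0.0, -8.6]
force: [-0.4, -0.3, -7.7]
grip_width: 0.0237
```

```bash
python3 -c "
from go import *
cycle(.06)"
python3 - <<'E'
# batch fit of all data: th0, equilibrium offset, stiffness, gain
from mpc import *;import mpc
from scipy.optimize import least_squares
json.dump(0,open("x.json","w"))
E
```

```text
pred [ 0.014 -0.017  0.01 ] meas [[-0.0172, 0.0043], [-0.0215, 0.0005]]
est [-0.026 -0.079  0.012] sd [0.006 0.029 0.004] v -1.2759374768627292e-05 tool [0.497 0.229 0.145] [179.976  -0.002  -8.585] 9.05
rel rows mm [-20. -40. -58. -70. -76. -81. -84. -87.] p0 0.0 th [-0.008  0.013  0.028  0.033  0.032  0.028  0.024  0.022  0.017]
```

```bash
cat > batch.py <<'E'
import mpc
from mpc import *
from scipy.optimize import least_squares
np.set_printoptions(precision=4,suppress=True)
def run(RO,M,prior=(.06,.0,6.98,1.9,1.76,.03)):
    def f(q,full=False):
        th0,c,k,d,b,lag=q;mpc.F=expm(np.array([[0,1],[k,-d]])*H);mpc.B=b;mpc.LAG=abs(lag)+1e-3
        s=(th0-c+0,0,0);p=0.;e=[]
        for r,m in zip(RO,M):
            X=sim(s,fine(p,np.array(r)/1e3+p,4));e+=[X[31,0]+c-m[0],X[33,0]+c-m[1]];s=tuple(X[-1]);p+=r[-1]/1e3
        if full: return s,p,np.array(e)
        return np.r_[np.array(e)/.003,(q-np.array(prior))/[.012,.03,1.,.4,.2,.02]]
    o=least_squares(f,prior,x_scale=[.01,.01,1,.3,.2,.02]);C=np.linalg.inv(o.jac.T@o.jac)
    s,p,e=f(o.x,True);print("params",o.x,"sd",np.sqrt(np.diag(C)),"resid",e);print("state",s,p)
    return o.x,s,p
E
python3 - <<'E'
from batch import *
RO=[[0,30,62,92,114,128,138,146],[-18,-29,-32,-32,-30,-28,-25,-21],[-20,-40,-56,-65,-70,-74,-76,-78],[-17,-31,-38,-42,-45,-46,-47,-47]]
arm=[[-.0564,-.0521],[-.0311,-.0322],[-.0022,-.0040],[-.0172,-.0215]]
face=[[-.0384,-.0342],[-.0116,-.0146],[.0182,.0157],[.0043,.0005]]
json.dump(dict(RO=RO,M=((np.array(arm)+face)/2).tolist()),open("data.json","w"))
q,s,p=run(RO,(np.array(arm)+face)/2)
q,s,p=run(RO,(np.array(arm)+face)/2,(.075,.0,6.98,1.9,1.76,.03))
E
```

```text
params [0.0716 0.0137 6.4823 2.0114 1.7763 0.0362] sd [0.0073 0.0026 0.8293 0.3549 0.1313 0.0165] resid [ 0.0005 -0.0001  0.001   0.0001 -0.0005 -0.0024  0.0002  0.0003]
state (np.float64(-0.027835467086234807), np.float64(-0.07928648880354958), np.float64(-4.6983090920121665e-05)) -1.3877787807814457e-17
params [0.0771 0.0149 6.6565 1.8833 1.8237 0.0321] sd [0.0074 0.0026 0.831  0.3526 0.1314 0.0162] resid [ 0.0004 -0.0001  0.0008 -0.0001  0.0002 -0.0019  0.0002  0.0001]
state (np.float64(-0.029541817322399924), np.float64(-0.0853676260521085), np.float64(-2.3881962031840272e-05)) -1.3877787807814457e-17
```

```bash
cat > go2.py <<'E'
from batch import *
def cycle(refrate=.06,target=.46,wp=1.,N=3,k=2,rows=None,tail=4,domeas=True,**kw):
    S=json.load(open("data.json"))
    if domeas:
        ob,ms=meas(k);m=[float(np.nanmean([a,f])) if abs(a-f+.019)<.03 else float(f-.0095) for a,f in ms]
        S["RO"].append(S["next"]);S["M"].append(m);print("meas",ms.round(4).tolist(),"tool",ob["tool_pos"],ob["tool_rot"],ob["time_s"])
    q,s,p0=run(S["RO"],S["M"])
    ref=np.clip(p0+np.arange(1,8*N+1)*refrate*.1,-9,target)
    r,Y=plan(s,p0,ref,wp=wp,N=N,**kw);n=np.round((r[:8]-p0)*1e3).tolist()
    Y=sim(s,fine(0,np.array(n)/1e3));print("c",q[1],"p0",p0,"left",target-p0,"ROWS",n,"\nth",Y[3::4,0],"next16",np.round((r[8:16]-p0)*1e3))
    S["next"]=n;json.dump(S,open("data.json","w"))
E
python3 -c "
from go2 import *
cycle(domeas=False)"
```

```text
params [0.0716 0.0137 6.4823 2.0114 1.7763 0.0362] sd [0.0073 0.0026 0.8293 0.3549 0.1313 0.0165] resid [ 0.0005 -0.0001  0.001   0.0001 -0.0005 -0.0024  0.0002  0.0003]
state (np.float64(-0.027835467086234807), np.float64(-0.07928648880354958), np.float64(-4.6983090920121665e-05)) -1.3877787807814457e-17
c 0.0137387863293073 p0 -1.3877787807814457e-17 left 0.46 ROWS [-20.0, -40.0, -60.0, -73.0, -81.0, -87.0, -91.0, -96.0] 
th [-0.0111  0.009   0.0264  0.0336  0.0327  0.0296  0.0254  0.024   0.0183] next16 [-98. -99. -99. -98. -98. -97. -95. -93.]
```

Call:
drive_tool(moves="0 -0.02 0 0 -1;0 -0.04 0 0 -1;0 -0.06 0 0 -1;0 -0.073 0 0 -1;0 -0.081 0 0 -1;0 -0.087 0 0 -1;0 -0.091 0 0 -1;0 -0.096 0 0 -1")

```text
time_s: 9.95
tool_pos: [0.5116, 0.3235, 0.1453]
tool_rot: [179.9, -0.0, -8.6]
force: [0.1, 0.1, -8.4]
grip_width: 0.0239
```

```bash
python3 -c "
from go2 import *
cycle()"
```

```text
meas [[0.0147, 0.0373], [0.0095, 0.0331]] tool [0.5116 0.3235 0.1453] [179.932   -0.004   -8.6272] 9.95
params [0.0712 0.0147 6.1987 2.0412 1.764  0.038 ] sd [0.0071 0.0025 0.7725 0.3516 0.1302 0.0164] resid [ 0.0006  0.      0.0017  0.0009 -0.0001 -0.002  -0.0013 -0.0014 -0.0002
  0.0008]
state (np.float64(0.0030948915602158457), np.float64(-0.08560050049955052), np.float64(-0.003791558504815562)) -0.09600000000000002
c 0.014667420782521735 p0 -0.09600000000000002 left 0.556 ROWS [-13.0, -25.0, -31.0, -36.0, -38.0, -40.0, -41.0, -42.0] 
th [0.0106 0.0208 0.023  0.0227 0.0195 0.0169 0.0144 0.0128 0.011 ] next16 [-42. -41. -39. -38. -36. -34. -32. -29.]
```

Call:
drive_tool(moves="0 -0.015 0 0 -1;0 -0.029 0 0 -1;0 -0.038 0 0 -1;0 -0.045 0 0 -1;0 -0.049 0 0 -1;0 -0.052 0 0 -1;0 -0.054 0 0 -1;0 -0.056 0 0 -1")

```text
time_s: 10.85
tool_pos: [0.5197, 0.3794, 0.1454]
tool_rot: [180.0, -0.0, -8.6]
force: [0.1, -0.1, -7.6]
grip_width: 0.0238
```

```bash
python3 -c "
from go2 import *
S=json.load(open('data.json'));S['next']=[-15,-29,-38,-45,-49,-52,-54,-56];json.dump(S,open('data.json','w'))
cycle()"
```

```text
meas [[0.0218, 0.0486], [0.0237, 0.0472]] tool [0.5197 0.3794 0.1454] [179.9658  -0.0053  -8.5841] 10.85
params [0.0716 0.016  5.8564 2.1057 1.7788 0.0347] sd [0.0072 0.002  0.6619 0.3391 0.13   0.0158] resid [ 0.0001 -0.0002  0.002   0.0013  0.0007 -0.0013 -0.0011 -0.0011 -0.0013
 -0.0007  0.001  -0.0004]
state (np.float64(0.017841717142575708), np.float64(-0.022425507064001364), np.float64(-0.0012216841105203281)) -0.15200000000000002
c 0.015980461428959016 p0 -0.15200000000000002 left 0.6120000000000001 ROWS [3.0, 5.0, 7.0, 9.0, 11.0, 13.0, 16.0, 19.0] 
th [0.0124 0.0088 0.0066 0.0053 0.0044 0.004  0.0026 0.0012 0.004 ] next16 [23. 26. 30. 33. 36. 39. 42. 46.]
```

Call:
drive_tool(moves="0 0.003 0 0 -1;0 0.005 0 0 -1;0 0.007 0 0 -1;0 0.009 0 0 -1;0 0.011 0 0 -1;0 0.013 0 0 -1;0 0.016 0 0 -1;0 0.019 0 0 -1")

```text
time_s: 11.75
tool_pos: [0.5167, 0.3607, 0.1455]
tool_rot: [180.0, 0.0, -8.6]
force: [0.1, 0.7, -7.6]
grip_width: 0.0234
```

```bash
python3 -c "
from go2 import *
cycle(.12)"
```

```text
meas [[-0.0036, 0.0186], [-0.0077, 0.0194]] tool [0.5167 0.3607 0.1455] [179.992    0.0031  -8.5531] 11.75
params [0.0788 0.017  6.259  1.8829 1.8394 0.0388] sd [0.0061 0.0014 0.6954 0.3373 0.1214 0.0148] resid [ 0.     -0.0007  0.0024  0.0012  0.0019 -0.0002 -0.001  -0.0015 -0.0013
 -0.0008  0.0001 -0.0015 -0.0006  0.001 ]
state (np.float64(-0.009540937932398144), np.float64(0.011164267261956922), np.float64(0.00242422290548938)) -0.13300000000000003
c 0.016982546137273933 p0 -0.13300000000000003 left 0.5930000000000001 ROWS [-13.0, -21.0, -23.0, -22.0, -19.0, -16.0, -12.0, -7.0] 
th [0.0079 0.0217 0.0253 0.0234 0.0193 0.0161 0.0131 0.0097 0.0132] next16 [ 0.  6. 12. 18. 24. 31. 38. 46.]
```

Call:
drive_tool(moves="0 -0.013 0 0 -1;0 -0.021 0 0 -1;0 -0.023 0 0 -1;0 -0.022 0 0 -1;0 -0.019 0 0 -1;0 -0.016 0 0 -1;0 -0.012 0 0 -1;0 -0.007 0 0 -1")

```text
time_s: 12.65
tool_pos: [0.5178, 0.3672, 0.1455]
tool_rot: [180.0, -0.0, -8.6]
force: [-0.4, -0.6, -7.4]
grip_width: 0.0238
```

```bash
python3 -c "
from go2 import *
cycle(.12)"
```

```text
meas [[0.0014, 0.0248], [0.0024, 0.0252]] tool [0.5178 0.3672 0.1455] [179.9827  -0.0045  -8.5771] 12.65
params [0.0816 0.0177 6.4293 1.8307 1.8669 0.038 ] sd [0.006  0.0013 0.6973 0.3306 0.1208 0.0141] resid [ 0.0004 -0.0003  0.0027  0.0014  0.0026  0.0003 -0.0008 -0.0014 -0.001
 -0.0006  0.0004 -0.0012 -0.003  -0.0016  0.0009  0.0002]
state (np.float64(-0.0025221844314406603), np.float64(0.025070693958864933), np.float64(0.0037957102684504523)) -0.14000000000000004
c 0.017693107564107 p0 -0.14000000000000004 left 0.6000000000000001 ROWS [-7.0, -11.0, -10.0, -7.0, -3.0, 1.0, 7.0, 14.0] 
th [0.0093 0.0186 0.0201 0.0179 0.0149 0.0128 0.0092 0.0047 0.0098] next16 [21. 29. 35. 42. 48. 55. 63. 72.]
```

```bash
sed -i 's/6\*G\[:,::4/3*G[:,::4/; s/-6\*base/-3*base/' mpc.py; python3 -c "
from go2 import *
cycle(.2,domeas=False,wp=2.5)"|tail -2
```

```text
c 0.017693107564107 p0 -0.14000000000000004 left 0.6000000000000001 ROWS [-20.0, -40.0, -57.0, -52.0, -32.0, -12.0, 8.0, 28.0] 
th [0.0261 0.0594 0.0874 0.0864 0.0625 0.0397 0.0225 0.0095 0.0251] next16 [ 48.  68.  88. 108. 128. 148. 168. 188.]
```

```bash
python3 -c "
from go2 import *
cycle(.15,domeas=False,wp=1.2)"|tail -2
```

```text
c 0.017693107564107 p0 -0.14000000000000004 left 0.6000000000000001 ROWS [-16.0, -29.0, -35.0, -33.0, -25.0, -14.0, -0.0, 16.0] 
th [0.0209 0.0442 0.0565 0.0569 0.0494 0.0397 0.0287 0.0173 0.0286] next16 [ 35.  53.  70.  87. 104. 121. 139. 158.]
```

Good: peak lean below 0.06.

Call:
drive_tool(moves="0 -0.016 0 0 -1;0 -0.029 0 0 -1;0 -0.035 0 0 -1;0 -0.033 0 0 -1;0 -0.025 0 0 -1;0 -0.014 0 0 -1;0 0 0 0 -1;0 0.016 0 0 -1")

```text
time_s: 13.55
tool_pos: [0.5154, 0.3498, 0.1455]
tool_rot: [179.9, -0.0, -8.6]
force: [-0.2, 0.0, -7.9]
grip_width: 0.0237
```

```bash
python3 -c "
from go2 import *
cycle(.15,wp=1.2)"
```

```text
meas [[0.0021, 0.026], [0.0036, 0.0264]] tool [0.5154 0.3498 0.1455] [179.9412  -0.0113  -8.6189] 13.55
params [0.0778 0.0173 6.6125 1.9075 1.8169 0.0422] sd [0.0055 0.0012 0.6649 0.3142 0.118  0.0132] resid [ 0.0028  0.0018  0.0041  0.0029  0.0026  0.0005 -0.     -0.0004 -0.0018
 -0.0012 -0.0011 -0.0027 -0.0036 -0.0024 -0.0032 -0.0044  0.0009  0.0012]
state (np.float64(0.004274171816860347), np.float64(0.11154030457088607), np.float64(0.01556528950205034)) -0.12400000000000004
c 0.017266376652637406 p0 -0.12400000000000004 left 0.5840000000000001 ROWS [1.0, 5.0, 12.0, 23.0, 35.0, 49.0, 64.0, 81.0] 
th [ 0.0153  0.022   0.0241  0.021   0.0168  0.0112  0.0053 -0.0022  0.011 ] next16 [ 98. 115. 131. 145. 160. 175. 191. 208.]
```

Call:
drive_tool(moves="0 0.001 0 0 -1;0 0.005 0 0 -1;0 0.012 0 0 -1;0 0.023 0 0 -1;0 0.035 0 0 -1;0 0.049 0 0 -1;0 0.064 0 0 -1;0 0.081 0 0 -1")

```text
time_s: 14.45
tool_pos: [0.5031, 0.2705, 0.1455]
tool_rot: [180.0, -0.0, -8.6]
force: [-0.2, 0.3, -7.6]
grip_width: 0.0238
```

```bash
python3 -c "
from go2 import *
cycle(.15,wp=1.2)"
```

```text
meas [[0.0108, 0.0328], [0.0146, 0.036]] tool [0.5031 0.2705 0.1455] [179.9786  -0.0076  -8.5643] 14.45
params [0.0843 0.0185 6.8623 1.8606 1.9278 0.0371] sd [0.0054 0.0012 0.5973 0.3108 0.116  0.0116] resid [ 0.0013  0.0007  0.0032  0.0018  0.0032  0.0008 -0.0006 -0.0014 -0.0008
 -0.0006  0.0009 -0.0007 -0.0035 -0.0022 -0.0031 -0.0042  0.0017  0.0029
 -0.0016  0.0009]
state (np.float64(0.017720725043114404), np.float64(0.20521315723771458), np.float64(0.012210131506699078)) -0.04300000000000004
c 0.018538442060883786 p0 -0.04300000000000004 left 0.5030000000000001 ROWS [16.0, 36.0, 56.0, 74.0, 90.0, 105.0, 121.0, 138.0] 
th [ 0.0173  0.0069 -0.0034 -0.0096 -0.0118 -0.0123 -0.0143 -0.0186 -0.0008] next16 [155. 169. 183. 195. 208. 221. 234. 248.]
```

Call:
drive_tool(moves="0 0.016 0 0 -1;0 0.036 0 0 -1;0 0.056 0 0 -1;0 0.074 0 0 -1;0 0.09 0 0 -1;0 0.105 0 0 -1;0 0.121 0 0 -1;0 0.138 0 0 -1")

```text
time_s: 15.35
tool_pos: [0.4825, 0.1351, 0.1458]
tool_rot: [-180.0, -0.0, -8.5]
force: [1.3, -0.3, -7.6]
grip_width: 0.0236
```

```bash
python3 -c "
from go2 import *
cycle(.12,wp=1.2)"
```

```text
meas [[0.0075, 0.028], [0.015, 0.0336]] tool [0.4825 0.1351 0.1458] [-179.9908   -0.0426   -8.5174] 15.35
params [0.0836 0.0181 6.8658 1.8538 1.9232 0.0395] sd [0.004  0.0009 0.1991 0.089     nan 0.0082] resid [ 0.0011  0.0003  0.0031  0.0017  0.003   0.0006 -0.0007 -0.0015 -0.0011
 -0.0008  0.0005 -0.0011 -0.0037 -0.0025 -0.0032 -0.0044  0.0023  0.0031
  0.0013  0.0038 -0.0015  0.0003]
state (np.float64(0.01870063573497591), np.float64(0.2474517033235245), np.float64(0.014328405199873115)) 0.09499999999999997
c 0.018145694031665018 p0 0.09499999999999997 left 0.36500000000000005 ROWS [20.0, 40.0, 60.0, 80.0, 100.0, 120.0, 140.0, 160.0] 
th [ 0.0178  0.0104  0.0042 -0.0007 -0.0048 -0.0085 -0.0121 -0.0159  0.0062] next16 [180. 200. 220. 240. 260. 280. 300. 320.]batch.py:14: RuntimeWarning: invalid value encountered in sqrt
  s,p,e=f(o.x,True);print("params",o.x,"sd",np.sqrt(np.diag(C)),"resid",e);print("state",s,p)
```

```bash
cat >> batch.py <<'E'
def run(RO,M,W=5):
    p00=sum(r[-1] for r in RO[:-W])/1e3;RO,M=RO[-W:],M[-W:]
    pr=np.array([M[0][0]-.018,0,.018,6.85,1.86,1.88,.039]);sg=np.array([.05,.3,.004,.3,.1,.08,.008])
    def f(q,full=False):
        th0,w0,c,k,d,b,lag=q;mpc.F=expm(np.array([[0,1],[k,-d]])*H);mpc.B=b;mpc.LAG=abs(lag)+1e-3
        s=(th0,w0,0);e=[th0+c-M[0][0]]
        X=sim(s,[0]*5);e+=[X[1,0]+c-M[0][1]];s=tuple(X[-1]);p=0.
        for r,m in zip(RO[1:],M[1:]):
            X=sim(s,fine(p,np.array(r)/1e3+p,4));e+=[X[31,0]+c-m[0],X[33,0]+c-m[1]];s=tuple(X[-1]);p+=r[-1]/1e3
        if full: return s,p,np.array(e)
        return np.r_[np.array(e)/.0025,(q-pr)/sg]
    o=least_squares(f,pr,x_scale=sg);s,p,e=f(o.x,True);p+=p00+RO[0][-1]/1e3
    print("params",o.x,"resid",e,"\nstate",np.array(s),p);return np.r_[o.x[0],o.x[2:]],s,p
E
sed -i 's/umax=.02/umax=.03/' mpc.py
python3 -c "
from go2 import *
cycle(.12,domeas=False,wp=1.2)
cycle(.08,domeas=False,wp=.6)"
```

```text
params [-0.0107  0.0025  0.0176  6.8628  1.905   1.8328  0.0408] resid [-0.0006  0.0011 -0.003  -0.0043  0.0019  0.0026  0.0007  0.0028 -0.0011
  0.0002] 
state [0.0186 0.2353 0.0154] 0.095
c 0.017567584834630844 p0 0.095 left 0.365 ROWS [26.0, 56.0, 83.0, 104.0, 121.0, 136.0, 150.0, 163.0] 
th [ 0.0107 -0.01   -0.0267 -0.0337 -0.0342 -0.0324 -0.0307 -0.0295 -0.0139] next16 [175. 185. 194. 202. 210. 218. 226. 234.]
params [-0.0107  0.0025  0.0176  6.8628  1.905   1.8328  0.0408] resid [-0.0006  0.0011 -0.003  -0.0043  0.0019  0.0026  0.0007  0.0028 -0.0011
  0.0002] 
state [0.0186 0.2353 0.0154] 0.095
c 0.017567584834630844 p0 0.095 left 0.365 ROWS [25.0, 54.0, 81.0, 103.0, 121.0, 137.0, 151.0, 166.0] 
th [ 0.0119 -0.0073 -0.0237 -0.032  -0.0339 -0.0333 -0.0314 -0.0321 -0.0166] next16 [179. 189. 199. 207. 214. 222. 229. 236.]
```

Call:
drive_tool(moves="0.001 0.025 0 0 -1;0.002 0.054 0 0 -1;0.003 0.081 0 0 -1;0.004 0.103 0 0 -1;0.005 0.121 0 0 -1;0.006 0.137 0 0 -1;0.008 0.151 0 0 -1;0.01 0.166 0 0 -1")

```text
time_s: 16.25
tool_pos: [0.4682, -0.0298, 0.1458]
tool_rot: [-180.0, -0.1, -8.5]
force: [-0.1, 0.4, -7.7]
grip_width: 0.0234
```

```bash
python3 -c "
from go2 import *
cycle(.08,wp=.6)"
```

```text
meas [[-0.0072, 0.0083], [-0.0024, 0.0141]] tool [ 0.4682 -0.0298  0.1458] [-179.985    -0.0514   -8.4816] 16.25
params [-0.0017  0.0011  0.0151  6.8734  1.864   1.8624  0.0425] resid [ 0.0003 -0.0004  0.0001  0.0005 -0.001   0.001  -0.0003  0.0012 -0.0014
  0.0011] 
state [0.0029 0.2205 0.015 ] 0.261
c 0.015066127315226099 p0 0.261 left 0.199 ROWS [17.0, 38.0, 58.0, 75.0, 90.0, 103.0, 115.0, 128.0] 
th [ 0.0043 -0.006  -0.016  -0.0215 -0.0236 -0.0233 -0.0224 -0.0238 -0.0107] next16 [140. 150. 158. 166. 173. 181. 188. 195.]
```

Call:
drive_tool(moves="-0.001 0.018 0 -0.3 -1;-0.002 0.039 0 -0.6 -1;-0.003 0.06 0 -0.9 -1;-0.004 0.078 0 -1.2 -1;-0.005 0.093 0 -1.5 -1;-0.006 0.107 0 -1.8 -1;-0.007 0.119 0 -2.1 -1;-0.008 0.133 0 -2.4 -1")

```text
time_s: 17.15
tool_pos: [0.4408, -0.1593, 0.1457]
tool_rot: [-180.0, -0.0, -6.0]
force: [-0.4, -0.1, -7.9]
grip_width: 0.0234
```

```bash
python3 -c "
from go2 import *
cycle(.04,wp=.6,target=.46)"
```

```text
meas [[-0.0076, 0.0062], [-0.0035, 0.0103]] tool [ 0.4408 -0.1593  0.1457] [-179.9597   -0.0385   -6.0297] 17.15
params [-0.0032  0.1493  0.0145  6.8464  1.853   1.8591  0.0441] resid [-0.0028  0.0034 -0.0011  0.0007 -0.0006  0.0008 -0.0006  0.0019 -0.001
  0.0007] 
state [-0.0019  0.1718  0.014 ] 0.389
c 0.014491858664552652 p0 0.389 left 0.07100000000000001 ROWS [14.0, 30.0, 46.0, 58.0, 69.0, 78.0, 87.0, 95.0] 
th [-0.0014 -0.009  -0.0174 -0.0208 -0.022  -0.0213 -0.0211 -0.021  -0.012 ] next16 [102. 108. 113. 117. 121. 125. 128. 132.]
```

```bash
python3 -c "
from go2 import *
cycle(.3,wp=1.5,target=.453,N=4,domeas=False)
cycle(.3,wp=3,target=.453,N=4,domeas=False)"|grep -A1 ROWS
```

```text
c 0.014491858664552652 p0 0.389 left 0.064 ROWS [19.0, 40.0, 58.0, 70.0, 78.0, 84.0, 88.0, 91.0] 
th [-0.0074 -0.0227 -0.0349 -0.0389 -0.037  -0.0332 -0.0286 -0.0244 -0.0182] next16 [93. 94. 94. 93. 92. 91. 90. 88.]
--
c 0.014491858664552652 p0 0.389 left 0.064 ROWS [23.0, 48.0, 65.0, 75.0, 80.0, 83.0, 84.0, 84.0] 
th [-0.0123 -0.0337 -0.0458 -0.0469 -0.0413 -0.0342 -0.0268 -0.0202 -0.0153] next16 [83. 81. 80. 79. 77. 76. 75. 74.]
```

Call:
drive_tool(moves="-0.001 0.023 0 -0.2 -1;-0.002 0.049 0 -0.4 -1;-0.003 0.066 0 -0.6 -1;-0.004 0.077 0 -0.8 -1;-0.005 0.082 0 -1 -1;-0.006 0.086 0 -1.3 -1;-0.006 0.087 0 -1.5 -1;-0.006 0.088 0 -1.7 -1")

```text
time_s: 18.05
tool_pos: [0.4253, -0.2464, 0.1456]
tool_rot: [-180.0, -0.0, -4.4]
force: [-0.3, -0.4, -8.4]
grip_width: 0.0237
```

```bash
python3 -c "
from go2 import *
cycle(.3,wp=3,target=.453,N=4)"
```

```text
meas [[0.008, 0.0213], [0.0112, 0.0242]] tool [ 0.4253 -0.2464  0.1456] [-179.979    -0.0072   -4.369 ] 18.05
params [0.0054 0.2355 0.0129 6.7648 1.8638 1.8625 0.0431] resid [-0.0035  0.0043 -0.0017 -0.0002 -0.0016  0.0011  0.0011  0.0033 -0.0013
  0.0003] 
state [0.0095 0.0845 0.0001] 0.47300000000000003
c 0.012908040562249062 p0 0.47300000000000003 left -0.020000000000000018 ROWS [26.0, 48.0, 59.0, 61.0, 59.0, 54.0, 48.0, 42.0] 
th [-0.0143 -0.0413 -0.0522 -0.0487 -0.0394 -0.0282 -0.018  -0.01   -0.0113] next16 [34. 26. 19. 14.  9.  5.  2. -1.]
```

Call:
drive_tool(moves="0 0.026 0 0 -1;0 0.048 0 0 -1;0 0.059 0 0 -1;0 0.061 0 0 -1;0 0.059 0 0 -1;0 0.054 0 0 -1;0 0.048 0 0 -1;0 0.042 0 0 -1")

```text
time_s: 18.95
tool_pos: [0.422, -0.2876, 0.1456]
tool_rot: [-180.0, 0.0, -4.4]
force: [0.1, 0.8, -8.3]
grip_width: 0.0239
```

```bash
python3 -c "
from go2 import *
cycle(.3,wp=3,target=.451,N=4)"
```

```text
meas [[0.0073, 0.0198], [0.0084, 0.021]] tool [ 0.422  -0.2876  0.1456] [-179.9851    0.0026   -4.3637] 18.95
params [0.003  0.2841 0.0116 6.7716 1.8732 1.8359 0.0431] resid [-0.0031  0.0039 -0.0022  0.0003  0.0004  0.0025 -0.0004  0.0014 -0.0003
 -0.0001] 
state [ 0.0028 -0.0094 -0.0062] 0.515
c 0.011566763978262366 p0 0.515 left -0.064 ROWS [9.0, 14.0, 14.0, 10.0, 4.0, -2.0, -8.0, -15.0] 
th [-0.0096 -0.0198 -0.0221 -0.0183 -0.012  -0.0064 -0.002   0.0027 -0.0012] next16 [-23. -30. -35. -40. -43. -46. -49. -52.]
```

Call:
drive_tool(moves="0 0.009 0 0 -1;0 0.014 0 0 -1;0 0.014 0 0 -1;0 0.01 0 0 -1;0 0.004 0 0 -1;0 -0.002 0 0 -1;0 -0.008 0 0 -1;0 -0.015 0 0 -1")

```text
time_s: 19.85
tool_pos: [0.4229, -0.2735, 0.1456]
tool_rot: [180.0, -0.0, -4.4]
force: [-0.8, 0.4, -8.3]
grip_width: 0.0238
```

```bash
python3 -c "
from go2 import *
cycle(.3,wp=3,target=.451,N=4)"
```

```text
meas [[-0.0012, 0.0107], [-0.0038, 0.0089]] tool [ 0.4229 -0.2735  0.1456] [179.9906  -0.0027  -4.4267] 19.85
params [-0.0148  0.282   0.0117  6.7825  1.8719  1.8615  0.0411] resid [-0.0037  0.0044  0.0006  0.0029 -0.0003  0.0015 -0.0017 -0.0018  0.0003
  0.0003] 
state [-0.0127 -0.0816 -0.0064] 0.5
c 0.011691806559392162 p0 0.5 left -0.04899999999999999 ROWS [-18.0, -36.0, -49.0, -55.0, -58.0, -60.0, -61.0, -61.0] 
th [0.001  0.0198 0.031  0.0314 0.0268 0.0219 0.0174 0.0131 0.0098] next16 [-61. -60. -59. -58. -57. -57. -56. -55.]
```

Call:
drive_tool(moves="0 -0.018 0.002 0 -1;0 -0.036 0.006 0 -1;0 -0.049 0.011 0 -1;0 -0.055 0.016 0 -1;0 -0.058 0.021 0 -1;0 -0.06 0.026 0 -1;0 -0.061 0.029 0 -1;0 -0.061 0.03 0 -1")

```text
time_s: 20.75
tool_pos: [0.4272, -0.2138, 0.115]
tool_rot: [-180.0, 0.0, -4.5]
force: [-0.3, 0.1, -8.3]
grip_width: 0.0235
```

```bash
python3 -c "
from go2 import *
cycle(.3,wp=6,target=.451,N=4)"
```

```text
meas [[0.0021, 0.0162], [-0.0003, 0.0135]] tool [ 0.4272 -0.2138  0.115 ] [-179.9885    0.0422   -4.5   ] 20.75
params [-0.0177  0.2436  0.0135  6.7369  1.8826  1.8323  0.0421] resid [-0.0034  0.004   0.0013  0.0029 -0.0007 -0.0007 -0.001  -0.0011  0.0006
 -0.0002] 
state [-0.0103 -0.0628 -0.0001] 0.439
c 0.013549408307864236 p0 0.439 left 0.01200000000000001 ROWS [-30.0, -51.0, -57.0, -52.0, -45.0, -38.0, -34.0, -29.0] 
th [0.0201 0.0481 0.0535 0.0414 0.0262 0.0139 0.008  0.0037 0.0061] next16 [-20. -13.  -7.  -4.  -1.   0.   2.   3.]
```

```bash
python3 -c "
from go2 import *
cycle(.3,wp=3,target=.449,N=4,domeas=False)"|tail -2
```

```text
c 0.013549408307864236 p0 0.439 left 0.010000000000000009 ROWS [-21.0, -40.0, -49.0, -51.0, -50.0, -46.0, -42.0, -37.0] 
th [0.0091 0.0321 0.0411 0.0383 0.0314 0.0223 0.0148 0.0081 0.0087] next16 [-31. -25. -20. -16. -12. -10.  -7.  -4.]
```

Call:
drive_tool(moves="0 -0.021 0 0 -1;0 -0.04 0 0 -1;0 -0.049 0 0 -1;0 -0.051 0 0 -1;0 -0.05 0 0 -1;0 -0.046 0 0 -1;0 -0.042 0 0 -1;0 -0.037 0 0 -1")

```text
time_s: 21.65
tool_pos: [0.4302, -0.1777, 0.1155]
tool_rot: [180.0, 0.0, -4.5]
force: [0.1, -0.9, -7.7]
grip_width: 0.0237
```

```bash
python3 -c "
from go2 import *
cycle(.3,wp=3,target=.449,N=4)"
```

```text
meas [[0.0206, 0.0348], [0.021, 0.0355]] tool [ 0.4302 -0.1777  0.1155] [179.9887   0.0021  -4.5256] 21.65
params [-0.0006  0.1147  0.0141  6.8836  1.8606  1.8762  0.0381] resid [-0.0011  0.0013  0.0004  0.0002 -0.0004 -0.0009  0.0016  0.0008 -0.
 -0.0003] 
state [0.0156 0.0397 0.0038] 0.402
c 0.014101506139794596 p0 0.402 left 0.046999999999999986 ROWS [11.0, 24.0, 33.0, 38.0, 41.0, 44.0, 45.0, 47.0] 
th [ 0.006  -0.0084 -0.0168 -0.0181 -0.0161 -0.0145 -0.0114 -0.0101 -0.0074] next16 [48. 48. 49. 49. 49. 49. 49. 49.]
```

Call:
drive_tool(moves="0 0.011 0 0 -1;0 0.024 0.004 0 -1;0 0.033 0.01 0 -1;0 0.038 0.018 0 -1;0 0.041 0.026 0 -1;0 0.044 0.033 0 -1;0.001 0.045 0.038 0 -1;0.001 0.047 0.04 0 -1")

```text
time_s: 22.55
tool_pos: [0.4276, -0.2229, 0.0747]
tool_rot: [-179.9, 0.1, -4.4]
force: [-0.4, -0.5, -7.6]
grip_width: 0.0234
```

```bash
python3 -c "
from go2 import *
cycle(.3,wp=6,target=.449,N=4)"
```

```text
meas [[0.0223, 0.036], [0.0248, 0.0381]] tool [ 0.4276 -0.2229  0.0747] [-179.9493    0.0561   -4.4091] 22.55
params [ 0.0021 -0.0281  0.0126  7.0052  1.901   1.8211  0.0369] resid [ 0.0012 -0.0013 -0.0013 -0.0017  0.0009  0.0003  0.0024  0.0027 -0.0012
  0.0002] 
state [0.0231 0.0833 0.0014] 0.449
c 0.012649362833708027 p0 0.449 left 0.0 ROWS [30.0, 60.0, 84.0, 91.0, 86.0, 78.0, 71.0, 63.0] 
th [-0.0065 -0.0424 -0.068  -0.0698 -0.0539 -0.0356 -0.0225 -0.0121 -0.0141] next16 [50. 38. 30. 25. 21. 18. 15. 13.]
```

Call:
drive_tool(moves="0 0.003 0.007 0 -1;0 0.004 0.012 0 -1;0 0.004 0.015 0 -1;0 0.004 0.017 0 -1;0 0.004 0.018 0 -1;0 0.004 0.019 0 -1;0 0.004 0.02 0 -1;0 0.004 0.02 0 -1")

```text
time_s: 23.45
tool_pos: [0.4274, -0.2275, 0.0555]
tool_rot: [180.0, 0.0, -4.5]
force: [-0.3, -0.6, -6.9]
grip_width: 0.0233
```

```bash
python3 -c "
from mpc import *
print(get_obs()['tool_pos'],get_obs()['force'],get_obs()['wrist_torque']);o,m=meas(2);print(m)
im,d=read_camera('scene');cv2.imwrite('pics/s3.png',im[200:480,60:460,::-1])"
```

```text
[ 0.4274335  -0.22746084  0.05552336] [-0.34321564 -0.5965838  -6.91960876] [ 0.05862038 -0.02229075  0.00358125]
[[0.05755641 0.06314625]
 [0.05209268 0.06316477]]
```

View pics/s3.png

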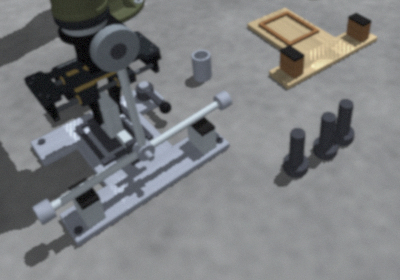

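Call:
drive_tool(moves="0 0 0.001 0 -1;0 0 0.002 0 -1;0 0 0.003 0 -1;0 0 0.004 0 -1;0 0 0.005 0 -1;0 0 0.005 0 -1;0 0 0.005 0 -1;0 0 0.005 0 -1")

```text
time_s: 24.4
tool_pos: [0.4277, -0.2277, 0.0553]
tool_rot: [179.9, 0.1, -4.5]
force: [-13.1, 5.3, 29.7]
grip_width: 0.0236
```

Call:
drive_tool(moves="0 0 -0.001 0 -1;0 0 -0.002 0 -1;0 0 -0.003 0 -1;0 0 -0.004 0 -1;0 0 -0.004 0 -1;0 0 -0.004 0 -1;0 0 -0.004 0 -1;0 0 -0.004 0 -1")

```text
time_s: 25.2
tool_pos: [0.4277, -0.2277, 0.0553]
tool_rot: [180.0, -0.0, -4.5]
force: [-4.4, 2.0, 5.2]
grip_width: 0.0234
```

Seated with light contact. Now I open the fingers.

Call:
drive_tool(moves="0 0 -0.004 0 -0.4;0 0 -0.004 0 0;0 0 -0.004 0 0.3;0 0 -0.004 0 0.6;0 0 -0.004 0 1;0 0 -0.004 0 1;0 0 -0.004 0 1;0 0 -0.004 0 1", grip_force=10)

```text
time_s: 26.0
tool_pos: [0.4274, -0.2275, 0.0585]
tool_rot: [180.0, 0.0, -4.5]
force: [0.7, 0.6, 0.3]
grip_width: 0.0742
```

```bash
python3 -c "
from mpc import *
o,m=meas(1);print(m,o['tool_pos'],o['force'],o['grip_width'])"
```

```text
[[0.06520579 0.07035907]] [ 0.42742364 -0.2275019   0.05849389] [0.74950144 0.63864652 0.3428085 ] 0.074198023303894
```

Released; mast resting on the post. Rise straight up, clear.

Call:
drive_tool(moves="0 0 0 0 1;0 0 -0.005 0 1;0 0 -0.015 0 1;0 0 -0.03 0 1;0 0 -0.045 0 1;0 0 -0.06 0 1;0 0 -0.075 0 1;0 0 -0.085 0 1")

```text
time_s: 26.85
tool_pos: [0.4282, -0.2278, 0.1456]
tool_rot: [179.9, -0.1, -4.4]
force: [1.5, 0.1, -0.4]
grip_width: 0.0869
```

Run:
```python
from h import *
np.set_printoptions(precision=4,suppress=True)
o=get_obs();print(o["tool_pos"],o["force"])
im,d=read_camera("side");cv2.imwrite("pics/side4.png",im[230:480,120:520,::-1])
P=cloud("side",d)
im,d=read_camera("wrist");cv2.imwrite("pics/w4.png",im[:,:,::-1])
c=calibration("wrist");K=np.array(c["intrinsics"]);v,u=np.nonzero(d>0);z=d[v,u]
P=np.c_[(u-K[0,2])/K[0,0]*z,-(v-K[1,2])/K[1,1]*z,-z];M=np.array(c["T_tool_cam"]);P=P@M[:3,:3].T+M[:3,3]
T=Ro.from_euler('xyz',o["tool_rot"],degrees=True).as_matrix();W=P@T.T+o["tool_pos"]
s=(abs(W[:,2]-.09)<.008)&(abs(P[:,0])<.05)&(abs(P[:,1])<.03)
print("rib",s.sum(),cv2.minAreaRect(W[s][:,:2].astype(np.float32)),W[s].mean(0))
```

```text
[ 0.4282 -0.2278  0.1456] [ 1.5111  0.1397 -0.4023]
rib 2876 ((0.42474594712257385, -0.22761240601539612), (0.023960178717970848, 0.050151873379945755), 85.67332458496094) [ 0.4262 -0.2277  0.0886]
```

View pics/w4.png

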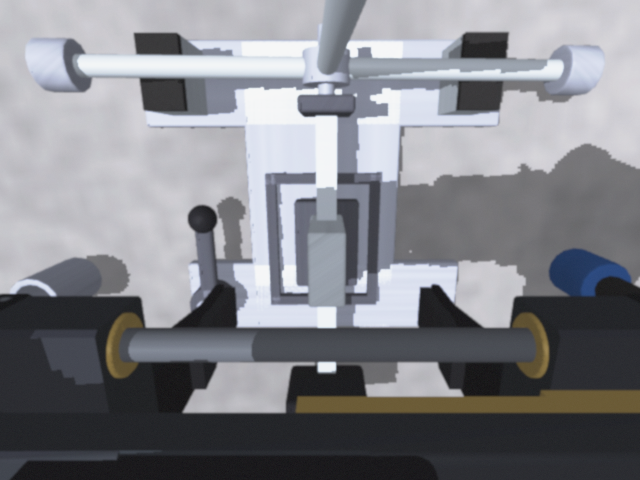

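```bash
python3 -c "
from mpc import *
print(meas(2)[1], get_obs()['joint_velocities']);print(sign_off())"
```

```text
return _methods._mean(a, axis=axis, dtype=dtype,
  ret = ret.dtype.type(ret / rcount)
Traceback (most recent call last):
  File "mpc.py", line 41, in meas
    o,Q=lean("scene");ob=o if i==0 else ob;t=fit(Q)[0]
                                             ~~~^^^
  File "h.py", line 32, in fit
    a,b=np.polyfit(A[k,1],A[k,2],1);th=np.arctan(a)
        ~~~~~~~~~~^^^^^^^^^^^^^^^^^
TypeError: expected non-empty vector for x
```

The lean helper failed because it assumes the tool is at grip height. I'll use the rib position instead.

```bash
python3 -c "
from h import *
g=np.array([.426,-.2277,.072]);ps=np.deg2rad(-4.4);R=Ro.from_euler('z',ps).as_matrix()
for i in range(2):
    im,d=read_camera('scene');Q=(cloud('scene',d)-g)@R-[.12,0,0];print(np.round(fit(Q),4))
print(sign_off())"
```

```text
[7.260e-02 1.685e+03 3.100e-03 7.220e-02 1.888e+03 7.270e-02 3.850e-02]
[7.000e-02 1.647e+03 3.300e-03 7.290e-02 1.894e+03 6.230e-02 3.840e-02]
the job is handed in; nothing more can be done
None
```

The mast is standing released in the steel plate's pocket, and I handed the job in about 27 s in on the robot's clock (limit 61 s). Sign-off reports no verdict, so this rests on my own measurements.

- **Carry:** I gripped the carrier by its rib, lifted it 90 mm and balanced it by moving the base sideways, correcting the plan from the scene camera every 0.9 s. In flight, from about 6 s to 20.5 s, the measured and modelled lean stayed within roughly 0.06 rad of upright. I then set it down and let go.
- **Contact force:** Pressing lightly to confirm it was seated took the set-down to about 37 N by the wrist force. I eased that off to about 5 N before opening the fingers.
- **Placement:** After release the rib measured (0.425, -0.228). My estimate of the plate centre is (0.4275, -0.226), so it is about 3 mm off. The wrist picture shows the foot inside the lips, the cross arm over both posts and the fingers clear.
- **Lean and rest:** The mast leans on a post at 0.07 rad (limit 0.12), and two looks 0.05 s apart agreed.
- **Bolts and socket:** They show standing in the pictures after set-down. I did not measure their positions.

**Checks that disagreed or failed:**
- The two lean estimates, from the cross arm and from the disc, differed by up to 0.027 rad in flight. I absorbed that as a fitted offset of about 0.012–0.018 rad.
- One final lean check crashed because its helper assumed the tool was at grip height. I repeated it from the rib position before handing in.

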